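# Strip the candling fixture for washing

### The job

Strip the candling fixture for washing: pull up the sprung index plunger on the sleeve, twist its T-handle about a quarter turn and let go so that it stays latched up. Then draw the brass hold-down straight out of the sleeve and lay it flat, fin up, in the shallow metal dish, twist the T-handle back and let the plunger all the way down into its slot again, and lift every metal egg cup out of its pocket into the white tray. Do not disturb the blue egg cup, the brush or the jar.

Things in the scene. Friction and masses are not known exactly. Their poses are not given: they have to be found in the camera images.
- fixture: Fixed dark steel candling fixture. Origin: centre of the underside of its pocket block, z up. The block is 186 (x) x 136 (y) x 30 mm high, with four open round pockets 57 mm wide and 20 mm deep, centred at x = +-58, y = +-33 mm. Beyond its +y side stands a steel sleeve with the plunger on top.
- sleeve_mouth (a point): Centre of the open -y end of the sleeve, 74 mm above the table; axes as the fixture's. The sleeve is 60 mm wide (x), runs from here 60 mm to +y, outside top 92 mm above the table. Its square bore is 26 mm wide, floor 62 mm above the table. The shaft comes out towards the fixture's -y.
- post_top (a point): Top, 62 mm above the table, of a small post 30 (x) x 8 (y) mm at the -y edge of the block, on which the hold-down's far end rests.
- slot (a point): On the plunger's axis, 106.5 mm above the table, level with the tops of two cheeks on the sleeve's roof. They are 50 mm long in y, have outer faces at x = +-21 mm and leave between them a slot 18 mm wide along y, 14.5 mm deep, for the plunger's T-handle.
- plunger (a joint): Height of the sprung index plunger, m. 0 = down, its 10 mm pin 10 mm deep in a hole of the hold-down's shaft; about 0.015 = latched, T-handle resting on the cheeks, pin clear of the shaft; 0.024 = stop. Spring: 6 N down at 0, 12 N at the stop. The handle can turn only when 0.015 or more up (lift to about 0.019).
- handle (a joint): Twist of the T-handle about the plunger's vertical axis, rad. 0 = bar along the fixture's y, in its slot; positive = anticlockwise from above. Turns up to 1.62 either way and latches either way (a quarter turn, 1.57, puts the bar across the slot; 0.9 is enough). Little friction while raised. It drops back into the slot within 0.08 of 0.
- handle_grip (a point): Grip point on the plunger's axis in the black T-handle, an upright-sided bar 50 mm long, 14 mm thick and 48.5 mm high. The point is 12.5 mm below the bar's top, and (plunger down) 22 mm above the cheek tops. Site y is the bar's long direction, z up. Take it from above across its thickness.
- keeper_fin (a point): Brass hold-down, 0.42 kg, flat underside: plate 84 (x) x 130 (y) x 10 mm, from y = -86 to 44 mm from this point, then a square shaft 24 x 24 mm to y = 109 mm. Upright fin 14 mm thick (x), 60 mm long (y), 37 mm above the plate, at the centre of mass. This point: mid fin, 30 mm above the underside, 17 mm below the fin's top.
- shaft_tip (a point): Centre of the free end of the hold-down's shaft: 109 mm along +y from keeper_fin, 12 mm above the underside. At the start 57 mm of shaft is in the sleeve, pinned by the plunger. The plate covers the inner rims of the cups with 2 mm to spare: no cup comes out before it is gone.
- cupA_mid (a point): Metal egg cup, open round cup 52 mm across with a tapered foot (38 mm), 50 mm high, walls 4 mm, 90 g. Point: on its axis, half-way up; z towards the mouth. Starts upright in a pocket with its upper 30 mm standing out. Sometimes absent.
- cupB_mid (a point): Another cup like cupA.
- cupC_mid (a point): Another cup like cupA.
- cupD_mid (a point): Another cup like cupA.
- tray_floor (a point): White plastic tray, loose, 0.55 kg, 220 (x) x 180 (y) x 34 mm high, walls 5 mm. Point: centre of its inner floor, 5 mm above its underside. May lie left or right of the fixture.
- dish_floor (a point): Shallow rectangular pewter-grey metal dish, loose, 0.9 kg, 250 (x) x 140 (y) x 16 mm high, walls 6 mm. Point: centre of its inner floor, 6 mm above its underside. On the other side of the fixture from the tray.
- egg_cup: Blue ceramic egg cup with a white egg, 48 mm across, 85 mm high; origin under its centre. Not to be disturbed.
- brush: Cleaning brush, 170 mm long, lying. Not to be disturbed.
- jar: Small lidded jar, 60 mm across, 80 mm high; origin under its centre. Not to be disturbed.
There are look-alikes about, which are no part of the job. There is more than one size of the part that bears keeper_fin; the job needs the smaller. What is shaped like the part that bears cupB_mid but purple is not meant.

How it is judged:
On the way, in this order (a step that is already met when the one before it is completed fails the run):
1. the plunger is pulled up, twisted and let go, and stays latched up (value of joint plunger above 0.0115 m and (value of joint handle above 0.9 rad or value of joint handle below -0.9 rad) and contact force between the fingers and handle below 0.3 N), for 0.3 s.
2. the hold-down's shaft is drawn fully out of the sleeve (y of shaft_tip in the frame of fixture below 0.071 m), for 0.1 s.
At the end, for the whole second after the job is handed in: The plunger is back down (below 0.004). The hold-down lies flat in the dish, fin up (within 0.12 rad), inside its rim, on its floor, at rest. Every cup present is in the tray, inside its walls and on its floor (standing or lying), at rest (value of joint plunger below 0.004 m and x of keeper_fin in the frame of dish_floor between -0.1 and 0.1 m and y of keeper_fin in the frame of dish_floor between -0.055 and 0.055 m and x of shaft_tip in the frame of dish_floor between -0.125 and 0.125 m and y of shaft_tip in the frame of dish_floor between -0.07 and 0.07 m and z of keeper_fin in the frame of dish_floor between 0.02 and 0.036 m and angle between keeper_fin's own z axis and vertical below 0.12 rad and linear speed of each of keeper, cupA, cupB, cupC, cupD below 0.02 m/s and x of cupA_mid in the frame of tray_floor between -0.095 and 0.095 m and y of cupA_mid in the frame of tray_floor between -0.075 and 0.075 m and z of cupA_mid in the frame of tray_floor between 0.01 and 0.035 m and x of cupB_mid in the frame of tray_floor between -0.095 and 0.095 m and y of cupB_mid in the frame of tray_floor between -0.075 and 0.075 m and z of cupB_mid in the frame of tray_floor between 0.01 and 0.035 m and x of cupC_mid in the frame of tray_floor between -0.095 and 0.095 m and y of cupC_mid in the frame of tray_floor between -0.075 and 0.075 m and z of cupC_mid in the frame of tray_floor between 0.01 and 0.035 m and x of cupD_mid in the frame of tray_floor between -0.095 and 0.095 m and y of cupD_mid in the frame of tray_floor between -0.075 and 0.075 m and z of cupD_mid in the frame of tray_floor between 0.01 and 0.035 m); the robot touches nothing.
It fails at once if the egg cup is moved by more than 40 mm (distance of egg_cup from where it was at the start of the episode above 0.04 m).
It fails at once if the brush is moved by more than 40 mm (distance of brush from where it was at the start of the episode above 0.04 m).
It fails at once if the jar is moved by more than 40 mm (distance of jar from where it was at the start of the episode above 0.04 m).
Of cupA, cupB, cupC, cupD only 2 to 4 are there at a start; the rules pass over those that are not, and their reading is None.
At some moment in a run one of tray, dish may be knocked a few centimetres aside while the robot is not near it.
Once in a run the grip may slacken for a moment while it holds something.
It also fails if it takes over 208 s, if anything falls off the work surface, if the arm or the gripper's body presses on something with over 40 N, if the wrist force passes 120 N, or if a joint passes its speed limit or range.

### The arm

A 6-joint arm with a two-finger parallel gripper is mounted at the origin on the work surface. World frame = base frame: x ahead of the robot, y to its left, z up, the work surface at z = 0. Lengths are in m, angles in rad, forces in N, time in s.
With the tool pointing down it reaches from about 0.35 to 0.8 m from the base axis. Payload 7.3 kg.
Tool frame: the origin (TCP) lies between the finger pads; the fingertips stand 25 mm ahead of it and the grasp point (between the pads) lies 6 mm ahead of it (r.tip_extent is the distance from the TCP to the fingertips, in m); z points along the fingers, y is the line along which they close (so a half turn about z gives the same grasp; the last joint's range is limited). The gripper opens to 85 mm and grips with 20 to 120 N. Pads are 22 mm wide; open, the fingers measure 114 mm over their backs; the gripper's body (76 mm by 85 mm) begins 54 mm behind the grasp point. The pads swing forward as they close: fully open they stand 13 mm farther back than shut.
Start: joints at [1.197, 0.342, 1.524, -0, 1.275, -0.146], TCP at [0.119, 0.511, 0.256] pointing down, gripper open.
Joint ranges: [-2.53, 2.53], [-0.77, 2.02], [0.04, 2.7], [-1, 4.14], [0.28, 2.66], [-3.11, 3.11]. Speed limits (rad/s): [2.57, 2.57, 3.14, 3.14, 3.14, 3.14].

### API

Orientations are given as a unit quaternion [x, y, z, w].
In Python, from workcell import r, command_gripper, optics gives the robot as it stands. The module is installed in compiled form; this text tells all that it offers. Calls block until the motion is done:
- r.reach(position, orientation): joint-space move of the TCP to a pose.
- r.move_straight(position, orientation=None, speed=0.15, max_force=None): straight line of the TCP; orientation=None keeps the orientation; speed is the mean speed in m/s. With max_force (N) it stops when the force on the tool has changed by that much, and returns True; else False.
- r.movej(angles): joint-space move.
- command_gripper(opening, force=None): finger opening in m; force is the grip in N (None keeps the last); returns when the fingers have stopped.
- r.hold(seconds).
- r.solve_ik(position, orientation): joint angles nearest the present ones, or None.
- r.read_state(): the state.
- optics.get_image(name): name is "scene" or "side" or "wrist"; returns (picture, depth): 400x640x3 uint8, red, green, blue; 400x640 float32, m along the optical axis (not along the pixel's ray), 0 where there is no reading.
- optics.camera_model(name): a dict with "K" (3x3 intrinsics, pixels), "R" (3x3) and "t" (3): a world point X has camera coordinates R X + t; the wrist camera has in their place "tool_from_camera" (4x4, takes a point from camera to tool coordinates, whose origin is the TCP and whose axes are the flange's). Camera axes: x right, y down, z forward; pixel columns grow to the right and rows downward; lengths in m; the calibration is good to about 2 mm. A picture is of the moment at which its call begins: read the wrist's pose just before it. camera_model takes no time and is no camera call.
A pose or a line that the arm cannot do raises r.PlanningError and nothing moves.
- r.finish_job(): hands the job in; it is judged then, once.
The state is a dict: "time_s": time; "joint_positions": joint angles; "dq": joint speeds; "tau": joint torques, N m; "eef_pos": TCP position; "eef_rot": TCP orientation; "contact_force": force on the tool from outside, world axes, zero at the start; "torque": the same for the moment, N m; "grip_width": finger opening in m; "grip_force": force on a finger pad.
Only numpy, scipy, OpenCV 4.12 (cv2) and the standard library are available. Lean on these libraries where they do the work, as an engineer would, in place of code of your own. Each camera call takes 0.05 s, during which the arm holds its last target. There are 200 camera calls.

## Working session

There is one attempt and no reset: what is moved stays moved. The work goes in short steps, each a Python script; the robot and the scene stay as the last script left them, time stands still between calls to the robot, and variables do not carry over. Pictures are saved under pics/ and viewed, at most 14 in all, crops included, and the job is handed in when it is done.

```bash
mkdir -p pics
cat > h.py <<'E'
import numpy as np, cv2
from workcell import r, command_gripper, optics
from scipy.spatial.transform import Rotation as Ro
def down(yaw):  # tool z down, tool y (closing line) at angle yaw from world x
    y=np.array([np.cos(yaw),np.sin(yaw),0]); z=np.array([0,0,-1.]); x=np.cross(y,z)
    return Ro.from_matrix(np.c_[x,y,z]).as_quat()
def cloud(name):
    st=r.read_state(); im,d=optics.get_image(name); m=optics.camera_model(name); K=m["K"]
    v,u=np.mgrid[0:400,0:640]; P=np.dstack([(u-K[0][2])/K[0][0]*d,(v-K[1][2])/K[1][1]*d,d])
    if name=="wrist":
        T=np.array(m["tool_from_camera"]); P=P@T[:3,:3].T+T[:3,3]
        W=P@Ro.from_quat(st["eef_rot"]).as_matrix().T+st["eef_pos"]
    else: W=(P-np.array(m["t"]))@np.array(m["R"])
    W[d<=0]=np.nan
    return im,d,W
def save(n,im): cv2.imwrite(f"pics/{n}.png",im[:,:,::-1])
E
python3 - <<'E'
from h import *
for n in("scene","side"):
    im,d,W=cloud(n); save(n,im); np.save(n,W); m=optics.camera_model(n); print(n,-np.array(m["R"]).T@m["t"],m["K"][0][0],(d<=0).mean())
print(r.read_state(), r.tip_extent)
E
```

```text
scene [1.59201106 0.38783793 1.00165958] 478.77054387196347 0.01928515625
side [-0.1252979  -0.66381471  0.80129382] 423.5569652698876 0.00400390625
{'time_s': 0.1, 'joint_positions': array([ 1.19700361e+00,  3.42669407e-01,  1.52491085e+00,  9.40811806e-06,
        1.27540265e+00, -1.46027028e-01]), 'dq': array([ 0.00032551, -0.00107218,  0.00034497, -0.00072464, -0.00058389,
       -0.00061781]), 'tau': array([ 7.68182163e-04, -4.34446084e+01, -2.46493042e+01, -2.73684691e-04,
        4.67659251e-03, -2.49557797e-05]), 'eef_pos': array([0.11841793, 0.51114402, 0.25569066]), 'eef_rot': array([ 1.13638178e-01,  9.93521958e-01, -6.70624578e-04, -1.82991601e-04]), 'contact_force': array([ 0.04909475, -0.26498868,  0.37228259]), 'torque': array([-0.02825605, -0.03433257,  0.03915899]), 'grip_force': 0.0, 'grip_width': 0.08531660816986048} 0.025
```

View pics/scene.png

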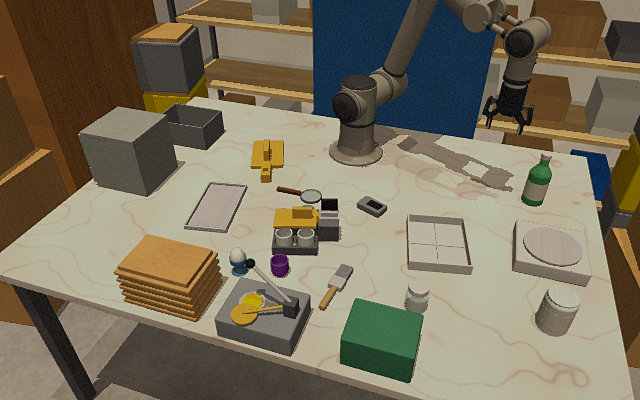

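View pics/side.png

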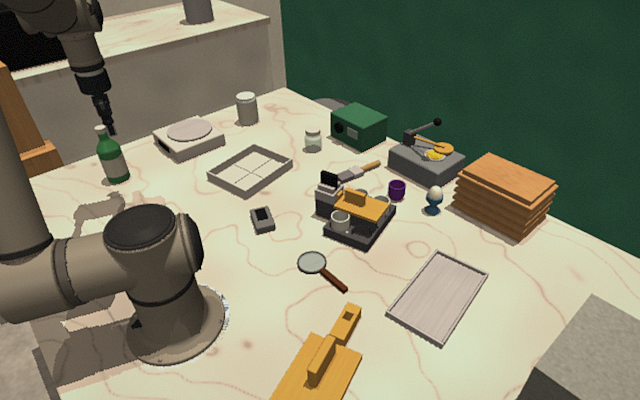

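Scene: the fixture is at (305,232), with the sleeve and plunger at (329,212). Metal cups are at (284,237) and (305,237). The dish is at (217,205), the tray at (438,243), the egg cup at (238,262), the brush at (338,285) and the jar at (417,297).

Look-alikes:
- **Hold-down:** the loose one at (267,158) is larger. The one at (300,217) is in the fixture and looks smaller, so it should be the right one.
- **Cup:** the one at (279,265) is purple, so it isn't meant.

Next I'll measure these and make an enlarged crop.

Run:
```python
from h import *
a=np.load("scene.npy"); 
for n,(u,v) in dict(fin=(303,210),plate=(290,222),bigfin=(265,150),handle=(329,203),sleeve=(328,225),cup1=(284,237),dish=(217,205),tray=(438,240),egg=(238,262),brush=(338,285),jar=(417,290),purple=(279,265)).items(): print(n,a[v,u].round(3))
im=cv2.imread("pics/scene.png")
A=cv2.resize(im[185:285,220:360],None,fx=4,fy=4,interpolation=cv2.INTER_CUBIC)
cv2.imwrite("pics/crop1.png",A)
# brass components in both views
for n in("scene","side"):
    W=np.load(n+".npy"); g=cv2.imread(f"pics/{n}.png"); hsv=cv2.cvtColor(g,cv2.COLOR_BGR2HSV)
    m=cv2.inRange(hsv,(15,150,80),(28,255,255)); k,l,s,c=cv2.connectedComponentsWithStats(m)
    for i in range(1,k):
        if s[i,4]>150:
            P=W[l==i]; P=P[np.isfinite(P[:,0])]; print(n,c[i].round(),s[i,4],np.percentile(P,[2,98],axis=0).round(3).tolist())
# dish/tray: fit by height above table, non-marble box in neighbourhood
for nm,c,h in(("dish",a[205,217],(.010,.022)),("tray",a[240,438],(.026,.040))):
  for n in("scene","side"):
    W=np.load(n+".npy"); m=(np.hypot(W[...,0]-c[0],W[...,1]-c[1])<.17)&(W[...,2]>h[0])&(W[...,2]<h[1])
    P=W[m][:,:2].astype(np.float32)
    P=P[(np.abs(P-np.median(P,0))<.17).all(1)]
    print(nm,n,len(P),cv2.minAreaRect(P))
```

```text
fin [ 0.54  -0.018  0.106]
plate [ 0.563 -0.053  0.068]
bigfin [ 0.202 -0.294  0.067]
handle [0.515 0.055 0.132]
sleeve [0.535 0.059 0.063]
cup1 [ 0.623 -0.049  0.059]
dish [ 0.487 -0.351  0.003]
tray [0.433 0.384 0.008]
egg [ 0.759 -0.132  0.057]
brush [0.722 0.148 0.023]
jar [0.726 0.359 0.08 ]
purple [ 0.692 -0.039  0.011]
scene [19. 74.] 1392 [[0.139, -1.533, -0.044], [0.157, -1.371, 0.458]]
scene [572.  27.] 2643 [[-1.094, 0.622, 0.184], [-0.848, 0.895, 0.365]]
scene [162.  32.] 760 [[-0.781, -1.369, 0.132], [-0.506, -1.138, 0.155]]
scene [548. 101.] 1699 [[-1.116, 0.672, -0.2], [-0.849, 0.867, -0.022]]
scene [170.  98.] 870 [[-0.802, -1.371, -0.273], [-0.482, -1.112, -0.159]]
scene [237.  98.] 156 [[-1.126, -1.19, -0.426], [-1.016, -1.004, -0.404]]
scene [ 29. 159.] 685 [[0.14, -1.516, -0.186], [0.522, -1.281, -0.08]]
scene [529. 141.] 434 [[-1.028, 0.634, -0.354], [-0.893, 0.869, -0.335]]
scene [267. 157.] 973 [[0.049, -0.386, 0.004], [0.311, -0.238, 0.069]]
scene [ 62. 175.] 262 [[0.138, -1.44, -0.413], [0.317, -1.278, -0.164]]
scene [631. 193.] 576 [[-0.627, 1.181, -0.459], 
[... 442 characters left out ...]
553]]
side [438. 149.] 303 [[0.871, -0.057, 0.074], [0.965, 0.055, 0.099]]
side [360. 205.] 1092 [[0.49, -0.113, 0.064], [0.588, 0.017, 0.11]]
side [323. 364.] 4609 [[0.071, -0.368, 0.01], [0.298, -0.248, 0.069]]
dish scene 417 ((0.4928317070007324, -0.34772348403930664), (0.25895369052886963, 0.14439372718334198), 10.885432243347168)
dish side 948 ((0.4941050410270691, -0.3487458825111389), (0.2542291581630707, 0.14088155329227448), 10.009998321533203)
tray scene 592 ((0.45354360342025757, 0.3825191259384155), (0.23008623719215393, 0.18179386854171753), 11.544012069702148)
tray side 568 ((0.455929696559906, 0.3835781216621399), (0.22576403617858887, 0.18986210227012634), 11.838196754455566)
```

View pics/crop1.png

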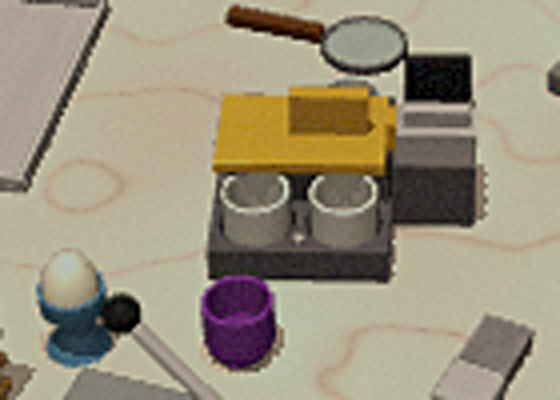

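The enlarged crop confirms it. The hold-down in the fixture has an 84 x 130 mm plate, and the loose one is much bigger. There are two cups on the near side and a rim behind at crop (350,85). The purple cup, egg cup and brush are all clear. I'll go over the fixture with the wrist camera.

Run:
```python
from h import *
T=np.array(optics.camera_model("wrist")["tool_from_camera"]);print(T.round(3))
r.reach([0.50,0.0,0.36],down(0.0))
im,d,W=cloud("wrist"); save("w1",im); np.save("w1",W)
print(r.read_state()["joint_positions"].round(2))
hsv=cv2.cvtColor(im,cv2.COLOR_RGB2HSV)
brass=cv2.inRange(hsv,(15,150,60),(28,255,255))>0
for nm,m in(("fin",brass&(W[...,2]>.102)),("plate",brass&(W[...,2]>.066)&(W[...,2]<.08)),("handle",(W[...,2]>.128)&(W[...,2]<.16)),("block",(W[...,2]>.024)&(W[...,2]<.036)&(im.max(2)<110)),("cuprim",(W[...,2]>.052)&(W[...,2]<.0615)&~brass)):
    m=cv2.morphologyEx(m.astype(np.uint8),cv2.MORPH_OPEN,np.ones((3,3)))>0
    P=W[m].astype(np.float32); print(nm,len(P),cv2.minAreaRect(P[:,:2].copy()),np.median(P,0)) if len(P) else print(nm,0)
```

```text
[[ 0.001 -0.945 -0.328  0.084]
 [ 1.     0.001  0.001 -0.001]
 [-0.001 -0.328  0.945 -0.117]
 [ 0.     0.     0.     1.   ]]
[-0.15  0.23  1.39  0.    1.52 -0.15]
fin 4372 ((0.7265896797180176, -0.12722903490066528), (0.09840569645166397, 0.48155543208122253), 54.921470642089844) [ 0.838968   -0.20267045  0.1307109 ]
plate 6386 ((0.6761000156402588, -0.016231603920459747), (0.36755871772766113, 0.13367967307567596), 12.488649368286133) [ 0.54415    -0.04426739  0.07114074]
handle 3988 ((0.7131839990615845, -0.09758280217647552), (0.07560265064239502, 0.547483503818512), 48.895755767822266) [ 0.84041065 -0.20764212  0.13132015]
block 4167 ((0.5190442204475403, -0.05699525773525238), (0.767302930355072, 0.45699000358581543), 3.091524839401245) [ 0.6022838  -0.0165589   0.02906734]
cuprim 2482 ((0.6345500349998474, -0.08545315265655518), (0.3738228380680084, 0.36600011587142944), 89.31451416015625) [ 0.725655   -0.03602101  0.05796111]
```

View pics/w1.png

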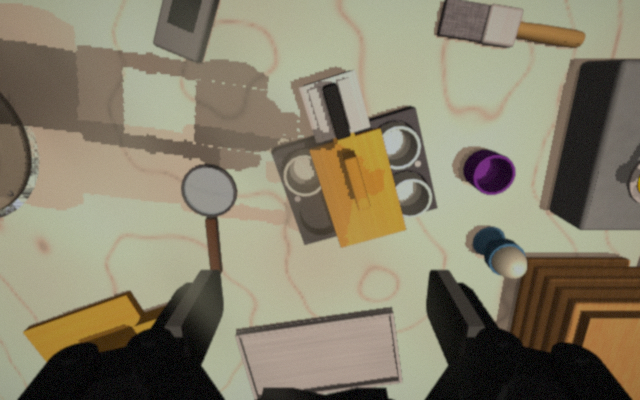

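The wrist view shows the fixture turned by roughly 15°. There are three metal cups at (304,174), (401,145) and (411,196), and the pocket at (318,218) is empty. I'll redo the fits using only this area.

```bash
cat >> h.py <<'E'
def rect(m,W):
    m=cv2.morphologyEx(m.astype(np.uint8),cv2.MORPH_OPEN,np.ones((2,2)))
    k,l,s,c=cv2.connectedComponentsWithStats(m); i=1+np.argmax(s[1:,4]); P=W[l==i].astype(np.float32)
    return len(P),np.round(cv2.minAreaRect(P[:,:2].copy())[0],4),np.round(cv2.minAreaRect(P[:,:2].copy())[1],4),round(cv2.minAreaRect(P[:,:2].copy())[2],2),np.median(P,0).round(4),c[i].round()
E
python3 - <<'E'
from h import *
W=np.load("w1.npy"); im=cv2.imread("pics/w1.png")[:,:,::-1]
near=np.hypot(W[...,0]-.54,W[...,1]+.01)<.14
hsv=cv2.cvtColor(np.ascontiguousarray(im),cv2.COLOR_RGB2HSV); brass=(cv2.inRange(hsv,(12,120,40),(30,255,255))>0)&near
z=W[...,2]
for nm,m in(("fin",brass&(z>.102)),("plate",brass&(z>.066)&(z<.08)),("handle",near&(z>.133)&(z<.16)),("cheek",near&(z>.1)&(z<.112)&~brass&(W[...,1]>0.03)),("fix",near&(z>.02)&(z<.12))): print(nm,*rect(m,W))
# block top plane outer contour
m=near&(z>.024)&(z<.036); P=W[m]; print("block pts",len(P)); 
# cup rims
m=near&(z>.053)&(z<.0625)&~brass&(im.min(2)>60)
k,l,s,c=cv2.connectedComponentsWithStats(m.astype(np.uint8))
for i in range(1,k):
    if s[i,4]>40:
        P=W[l==i][:,:2].astype(np.float32); print("rim",c[i].round(),s[i,4],cv2.minEnclosingCircle(P))
E
```

```text
fin 702 [nan nan] [0. 0.] 0.0 [nan nan nan] [358. 183.]
plate 6533 [ 0.5478 -0.0647] [0.0949 0.1669] 17.34 [nan nan nan] [360. 189.]
handle 844 [0.5142 0.046 ] [0.0127 0.0597] 18.67 [nan nan nan] [337. 112.]
cheek 618 [0.5261 0.0534] [0.0122 0.0526] 21.01 [nan nan nan] [351. 104.]
fix 15360 [ 0.5284 -0.0511] [0.1746 0.2195] 33.72 [nan nan nan] [357. 168.]
block pts 3048
rim [405. 145.] 373 ((0.587684690952301, 0.0032207041513174772), 0.02576920948922634)
rim [298. 177.] 342 ((0.47662588953971863, -0.03139989823102951), 0.025923633947968483)
rim [416. 195.] 354 ((0.6075897812843323, -0.05945140868425369), 0.026106445118784904)
```

```bash
cat >> h.py <<'E'
def prect(P):
    P=P[np.isfinite(P[:,0])].astype(np.float32); c,s,a=cv2.minAreaRect(P[:,:2].copy()); return len(P),np.round(c,4),np.round(s,4),round(a,2),P.mean(0).round(4)
E
python3 - <<'E'
from h import *
W=np.load("w1.npy"); im=cv2.imread("pics/w1.png")[:,:,::-1]
hsv=cv2.cvtColor(np.ascontiguousarray(im),cv2.COLOR_RGB2HSV); brass=(cv2.inRange(hsv,(12,120,40),(30,255,255))>0)
near=np.hypot(W[...,0]-.53,W[...,1]+.01)<.14; z=W[...,2]
for lo in(.1345,.137,.139): print("handle",lo,*prect(W[near&(z>lo)&(z<.16)&~brass]))
for lo in(.103,.105): print("fin",lo,*prect(W[near&(z>lo)&(z<.12)&brass]))
# plate top and cheeks/sleeve roof
print("plate",*prect(W[near&brass&(z>.068)&(z<.076)]))
print("cheeks",*prect(W[near&~brass&(z>.103)&(z<.110)]))
E
```

```text
handle 0.1345 829 [0.5115 0.052 ] [0.014  0.0487] 17.19 [0.5113 0.0526 0.14  ]
handle 0.137 828 [0.5115 0.052 ] [0.014  0.0487] 17.19 [0.5113 0.0526 0.14  ]
handle 0.139 727 [0.5115 0.052 ] [0.0137 0.0487] 16.85 [0.5112 0.0525 0.1402]
fin 0.103 699 [ 0.5358 -0.0264] [0.014  0.0594] 17.2 [ 0.5355 -0.0253  0.1079]
fin 0.105 695 [ 0.5358 -0.0264] [0.0139 0.0594] 17.31 [ 0.5355 -0.0253  0.1079]
plate 6519 [ 0.5421 -0.0468] [0.0841 0.1301] 17.24 [ 0.5418 -0.0449  0.0711]
cheeks 1228 [0.5117 0.0515] [0.0419 0.05  ] 17.28 [0.5116 0.0521 0.1057]
```

```bash
cat >> h.py <<'E'
YAW=0.3005; HX=np.array([.5115,.0522]); FIN=np.array([.5358,-.0260])
ex=np.array([np.cos(YAW),np.sin(YAW)]); ey=np.array([-ex[1],ex[0]])
def P3(xy,z): return [xy[0],xy[1],z]
def f(): s=r.read_state(); return s["time_s"],s["eef_pos"].round(4),s["contact_force"].round(1),round(s["grip_width"],4),round(s["grip_force"],1)
E
python3 - <<'E'
from h import *
Z=.1365
for t in(0,1.4,-1.4):
    q=r.solve_ik(P3(HX,Z+.02),down(YAW+t)); print(t,None if q is None else np.round(q,2))
r.reach(P3(HX,.20),down(YAW)); command_gripper(.045)
print(r.move_straight(P3(HX,Z),speed=.08,max_force=15),f())
command_gripper(0.0,60); print(f())
r.move_straight(P3(HX,Z+.020),speed=.04); r.hold(.3); print(f())
for t in np.linspace(.2,1.4,7):   # about the vertical
    r.move_straight(P3(HX,Z+.020),down(YAW+t))
print(f())
r.move_straight(P3(HX,Z+.0155),speed=.03); print(f())
command_gripper(.045); r.hold(.5); print(f())
im,d,W=cloud("side"); 
m=(np.hypot(W[...,0]-HX[0],W[...,1]-HX[1])<.05)&(W[...,2]>.12)&(W[...,2]<.17)
E
```

```text
0 [-0.05  0.43  1.7  -0.    1.02 -0.35]
1.4 [-0.05  0.43  1.7  -0.    1.02 -1.75]
-1.4 [-0.05  0.43  1.7  -0.    1.02  1.05]
False (4.5833, array([0.5119, 0.0522, 0.1369]), array([-0.2,  0.1, -0.4]), 0.045, 0.0)
(4.9667, array([0.511 , 0.052 , 0.1372]), array([-3.8, -1. ,  5.6]), 0.0133, 58.7)
(5.9167, array([0.511 , 0.0521, 0.1561]), array([ -1.7,  -5. , -12.2]), 0.0128, 58.5)
(8.3667, array([0.5106, 0.0518, 0.1561]), array([ -4. ,  -5.6, -11.8]), 0.0128, 58.5)
(8.6667, array([0.5106, 0.0518, 0.1517]), array([ -4.6,  -5.4, -10.3]), 0.0133, 58.8)
(9.575, array([0.5115, 0.0522, 0.152 ]), array([-0.3, -0.1,  0.2]), 0.0449, 0.0)
```

Run:
```python
from h import *
r.move_straight(P3(HX,.24),speed=.15)
r.reach([.50,0,.36],down(0))
im,d,W=cloud("wrist"); z=W[...,2]; near=np.hypot(W[...,0]-.53,W[...,1]+.01)<.14
hsv=cv2.cvtColor(im,cv2.COLOR_RGB2HSV); brass=(cv2.inRange(hsv,(12,120,40),(30,255,255))>0)
print("handle",*prect(W[near&(z>.13)&(z<.18)&~brass]))
print("fin",*prect(W[near&(z>.103)&(z<.12)&brass]))
```

```text
handle 1022 [0.5117 0.0515] [0.0501 0.0143] 7.17 [0.5116 0.0523 0.1527]
fin 710 [ 0.5359 -0.0266] [0.014  0.0602] 17.26 [ 0.5355 -0.0254  0.108 ]
```

The handle is latched: it turned about 80° and its top rose 12.7 mm. Now I'll draw the hold-down.

Run:
```python
from h import *
Z=.1025
r.reach(P3(FIN,.19),down(YAW)); command_gripper(.045)
print(r.move_straight(P3(FIN,Z),speed=.08,max_force=12),f())
command_gripper(0.0,100); print(f())
r.move_straight(P3(FIN,Z+.001),speed=.02); print(f())
for k in range(1,9):
    p=FIN-ey*.01*k; s=r.move_straight(P3(p,Z+.001),speed=.05,max_force=25); print(k,s,*f()[1:])
    if s: break
```

```text
False (14.0167, array([ 0.5362, -0.0261,  0.103 ]), array([-0.3,  0.2, -1. ]), 0.0452, 0.0)
(14.4083, array([ 0.5358, -0.0261,  0.103 ]), array([-2.9, -0.4,  6.3]), 0.0125, 98.1)
(14.6583, array([ 0.5355, -0.0259,  0.1031]), array([-1. ,  0.3, -2.9]), 0.0123, 98.0)
1 False [ 0.5387 -0.0361  0.1031] [-0.3 -0.7 -4.9] 0.0127 97.4
2 False [ 0.5418 -0.0455  0.1034] [-0.4 -0.8 -5.3] 0.0124 97.4
3 False [ 0.5448 -0.055   0.1035] [ 0.5 -0.1 -5.3] 0.0131 97.4
4 False [ 0.5477 -0.0645  0.1035] [-0.1  0.1 -5.7] 0.0123 97.4
5 False [ 0.5507 -0.0741  0.1035] [-0.1 -0.1 -5.7] 0.013 97.4
6 False [ 0.5536 -0.0837  0.1035] [-0.5  0.1 -5.7] 0.0125 97.4
7 False [ 0.5566 -0.0932  0.1035] [ 0.1  0.2 -5.2] 0.0124 97.4
8 False [ 0.5596 -0.1028  0.1035] [-0.4 -0.5 -4.3] 0.0126 97.4
```

```bash
cat >> h.py <<'E'
def box(c,h,rad=.2):
    out=[]
    for n in("scene","side"):
        im,d,W=cloud(n); m=(np.hypot(W[...,0]-c[0],W[...,1]-c[1])<rad)&(W[...,2]>h[0])&(W[...,2]<h[1])
        mm=cv2.morphologyEx(m.astype(np.uint8),cv2.MORPH_CLOSE,np.ones((3,3))); k,l,s,cc=cv2.connectedComponentsWithStats(mm)
        i=1+np.argmax(s[1:,4]); out.append(prect(W[(l==i)&m])); print(n,*out[-1]); save(f"last_{n}",im); np.save(f"last_{n}",W)
    return out
E
python3 - <<'E'
from h import *
p=FIN-ey*.08
r.move_straight(P3(p,.22),speed=.12); print(f())
box((.493,-.348),(.009,.024)); print(f())
E
```

```text
(18.5833, array([ 0.559 , -0.1023,  0.2191]), array([-0.5,  0.2, -5.5]), 0.0126, 97.4)
scene 441 [ 0.4909 -0.3488] [0.2602 0.1428] 9.86 [ 0.5076 -0.3468  0.0136]
side 1004 [ 0.4952 -0.3488] [0.254  0.1407] 10.01 [ 0.4829 -0.354   0.0147]
(18.6833, array([ 0.5591, -0.1023,  0.219 ]), array([ 0.4, -0.5, -5.2]), 0.0122, 97.4)
```

Run:
```python
from h import *
a=np.radians(10.0); C=np.array([.4945,-.3487]); p=C-.0115*np.array([np.cos(a),np.sin(a)]); o=down(a-np.pi/2)
print(r.solve_ik(P3(p,.2),o))
r.reach(P3(p,.20),o); print(f())
out=box(C,(.009,.024))
c2=out[1][1]; print(np.hypot(*(c2-C)))
if np.hypot(*(c2-C))<.006:
    r.move_straight(P3(p,.075),speed=.12); print(f())
    print(r.move_straight(P3(p,.040),speed=.025,max_force=5),f())
```

```text
[-7.56162607e-01  5.19791760e-01  1.40070397e+00 -4.44089210e-16
  1.22109692e+00  6.40100794e-01]
(19.8333, array([ 0.4835, -0.35  ,  0.1998]), array([ 0.2, -0.2, -5.3]), 0.0123, 97.4)
scene 450 [ 0.4928 -0.3482] [0.2569 0.1435] 10.15 [ 0.5055 -0.3452  0.0138]
side 812 [ 0.4946 -0.3489] [0.2531 0.1404] 9.93 [ 0.4606 -0.3686  0.0149]
0.00022360679774995434
(21.125, array([ 0.4836, -0.3511,  0.0758]), array([ 0.9,  0.5, -4.6]), 0.0124, 97.4)
True (22.15, array([ 0.4831, -0.3505,  0.0471]), array([-0.7,  1.6,  3.6]), 0.0124, 98.8)
```

View pics/last_side.png

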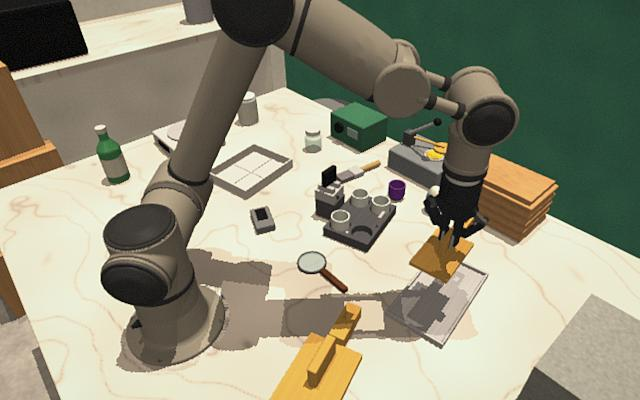

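The side view, taken on arrival, shows the hold-down held over the dish at (440,270). The dish hadn't moved, and contact then came at the expected height. Next I'll release it and return the plunger.

Run:
```python
from h import *
command_gripper(.05); s=r.read_state()["eef_pos"]; r.move_straight(P3(s[:2],.24),speed=.15)
Z=.1365
r.reach(P3(HX,.23),down(YAW+1.395)); command_gripper(.045)
print(r.move_straight(P3(HX,Z+.0145),speed=.08,max_force=12),f())
command_gripper(0,60); print(f())
r.move_straight(P3(HX,Z+.0195),speed=.04); print(f())
for t in np.linspace(1.2,0,7): r.move_straight(P3(HX,Z+.0195),down(YAW+t))
print(f())
print(r.move_straight(P3(HX,Z+.0005),speed=.04,max_force=30),f())
command_gripper(.045); r.hold(.2); print(f())
r.move_straight(P3(HX,.24),speed=.15)
r.reach([.50,0,.36],down(0))
im,d,W=cloud("wrist"); save("w2",im); z=W[...,2]; near=np.hypot(W[...,0]-.53,W[...,1]+.01)<.14
print("handle",*prect(W[near&(z>.13)&(z<.18)]))
m=near&(z>.053)&(z<.0625)&(im.min(2)>60)
k,l,s,c=cv2.connectedComponentsWithStats(m.astype(np.uint8))
for i in range(1,k):
    if s[i,4]>40: print("rim",c[i].round(),s[i,4],cv2.minEnclosingCircle(W[l==i][:,:2].astype(np.float32)))
box((.455,.383),(.026,.040))
```

```text
False (27.4667, array([0.5118, 0.0522, 0.1515]), array([ 0.8, -0.5, -0.3]), 0.0449, 0.0)
(27.85, array([0.5118, 0.0518, 0.1516]), array([-0.5, -3.4,  4.1]), 0.0129, 60.0)
(28.125, array([0.5116, 0.0518, 0.1551]), array([  5.4,  -4. , -12.3]), 0.0135, 58.4)
(30.5667, array([0.5112, 0.0509, 0.1546]), array([  2.9,  -8.9, -11.4]), 0.0131, 58.6)
True (31.0583, array([0.5114, 0.0507, 0.1375]), array([-1.9, -2.3,  7.4]), 0.0133, 61.1)
(31.6667, array([0.5112, 0.0505, 0.1366]), array([ 0.3, -0.1,  0.3]), 0.0451, 0.0)
handle 851 [0.5117 0.0514] [0.014  0.0499] 17.48 [0.5114 0.0522 0.14  ]
rim [399. 146.] 512 ((0.5874645113945007, 0.003071029204875231), 0.025993159040808678)
rim [305. 174.] 474 ((0.47688940167427063, -0.031223513185977936), 0.026016803458333015)
rim [411. 197.] 484 ((0.6067742109298706, -0.060173604637384415), 0.026214193552732468)
rim [372. 231.] 199 ((0.5602644681930542, -0.10511217266321182), 0.015346989966928959)
scene 588 [0.4539 0.3822] [0.2327 0.1822] 12.19 [0.4652 0.3892 0.0325]
side 568 [0.455  0.3818] [0.2232 0.1854] 11.6 [0.4501 0.3776 0.0321]
```

View pics/w2.png

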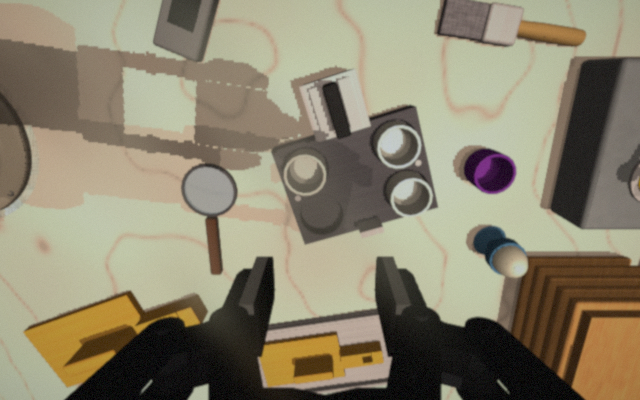

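The plunger is fully down again at its original height, and the three cups' rims are found. Now the first cup, in a loop body I can reuse.

```bash
cat >> h.py <<'E'
def cup(xy,slot):
    xy=np.array(xy); r.reach(P3(xy,.17),down(YAW)); command_gripper(.068)
    print(r.move_straight(P3(xy,.058),speed=.1,max_force=8),f())
    command_gripper(.02,40); print(f())
    r.move_straight(P3(xy,.19),speed=.12); print("lifted",f())
    if r.read_state()["grip_width"]<.035: print("LOST"); return
    o=box((.455,.383),(.026,.040),.22); c=o[1][1]; a=np.radians(o[1][3]); a=a if a<.8 else a-np.pi/2
    t=c+np.array([[np.cos(a),-np.sin(a)],[np.sin(a),np.cos(a)]])@slot; q=down(a+np.pi/2); print("tray",c,a)
    r.reach(P3(t,.19),q); print("over",f())
    c2=box((.455,.383),(.026,.040),.22)[1][1]
    if np.hypot(*(c2-c))>.01: print("MOVED?",c2); return
    r.move_straight(P3(t,.085),speed=.12); print(r.move_straight(P3(t,.045),speed=.03,max_force=3),f())
    command_gripper(.066); r.move_straight(P3(t,.20),speed=.15); print("done",f())
E
python3 -c "
from h import *
cup([.5873,.0030],[-.062,0])"
```

```text
False (35.7167, array([0.5878, 0.003 , 0.0587]), array([0.9, 0.3, 0.2]), 0.0679, 0.0)
(36.0167, array([0.5879, 0.0029, 0.059 ]), array([-0.8,  0.6,  5.9]), 0.0504, 42.1)
lifted (37.2667, array([0.5868, 0.0031, 0.1891]), array([-0.1,  0.1, -1.1]), 0.05, 41.6)
scene 594 [0.4534 0.3819] [0.2319 0.1824] 11.92 [0.4637 0.3889 0.0323]
side 573 [0.4557 0.3826] [0.2269 0.1872] 11.29 [0.4512 0.3778 0.032 ]
tray [0.4557 0.3826] 0.19704767255015979
over (38.9, array([0.3957, 0.3699, 0.19  ]), array([-0.2,  0.4, -0.8]), 0.0501, 41.6)
scene 598 [0.4541 0.3822] [0.2289 0.1813] 11.8 [0.4652 0.3877 0.0324]
side 581 [0.4559 0.3822] [0.2251 0.1868] 11.22 [0.4508 0.3778 0.0319]
True (40.9917, array([0.3948, 0.3704, 0.054 ]), array([-0.4,  0. ,  6.1]), 0.05, 42.3)
done (42.4167, array([0.3945, 0.3702, 0.1991]), array([-0.4,  0.4,  0.2]), 0.066, 0.0)
```

View pics/last_side.png

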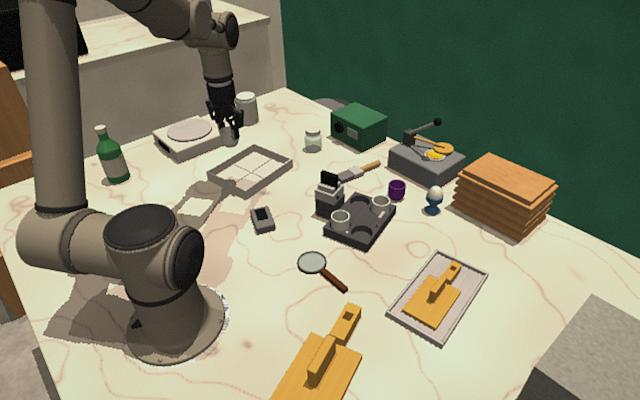

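The side view shows cup 1 held over the tray at (228,130), the hold-down flat in the dish at (440,290), and the remaining cups at (341,216) and (381,202). I'll move the other two now.

```bash
python3 -c "
from h import *
cup([.6070,-.0600],[0,0])
print('----')
cup([.4768,-.0313],[.062,0])
r.reach([.45,.30,.36],down(0)); im,d,W=cloud('wrist'); save('w3',im)
box((.455,.383),(.026,.040),.22); box((.493,-.348),(.009,.018))"
```

```text
False (45.65, array([ 0.6075, -0.0601,  0.0587]), array([ 0.4,  0.8, -0.2]), 0.0678, 0.0)
(45.95, array([ 0.6076, -0.0602,  0.0591]), array([-0.3,  0.3,  6.1]), 0.0502, 42.2)
lifted (47.2, array([ 0.6065, -0.0599,  0.189 ]), array([ 0.4,  0. , -0.5]), 0.05, 41.6)
scene 555 [0.4543 0.3826] [0.2314 0.1816] 11.44 [0.4737 0.389  0.0322]
side 645 [0.4562 0.3816] [0.2271 0.1876] 11.24 [0.4433 0.3738 0.0321]
tray [0.4562 0.3816] 0.19617500792416265
over (49.0083, array([0.457 , 0.3808, 0.19  ]), array([-0.4,  0. , -0.7]), 0.0498, 41.6)
scene 551 [0.4553 0.3823] [0.2315 0.1805] 11.43 [0.4724 0.3899 0.0325]
side 634 [0.4555 0.3833] [0.2269 0.1886] 11.84 [0.4447 0.3746 0.0321]
True (51.1, array([0.4561, 0.3815, 0.0541]), array([-1.1,  0. ,  5.8]), 0.0501, 42.3)
done (52.525, array([0.4557, 0.3813, 0.199 ]), array([ 0.2, -0.1, -0.1]), 0.0661, 0.0)
----
False (55.5417, array([ 0.4772, -0.0314,  0.0585]), array([-1. , -0. ,  0.4]), 0.0682, 0.0)
(55.8417, array([ 0.4772, -0.0314,  0.0587]), array([-1.3,  1.1,  6.2]), 0.0498, 42.1)
lifted (57.0917, array([ 0.4764, -0.0312,  0.1893]), array([ 0.6, -
[... 202 characters left out ...]
29377
over (58.7667, array([0.5177, 0.3941, 0.1901]), array([-0.3, -1. , -1. ]), 0.0501, 41.5)
scene 501 [0.4543 0.3821] [0.2316 0.1808] 11.45 [0.4836 0.3878 0.0325]
side 695 [0.4571 0.3831] [0.227  0.1874] 11.21 [0.4446 0.3749 0.0321]
True (60.8583, array([0.517 , 0.3953, 0.0538]), array([-0.8, -0.4,  3.5]), 0.0502, 42.3)
done (62.3, array([0.5167, 0.3951, 0.1989]), array([-0. , -1. ,  0.5]), 0.0661, 0.0)
scene 613 [0.4548 0.3827] [0.2288 0.1815] 11.4 [0.4795 0.3903 0.0325]
side 739 [0.4555 0.3816] [0.2253 0.1857] 11.24 [0.4461 0.3724 0.0323]
scene 850 [ 0.4934 -0.3485] [0.2582 0.1431] 9.74 [ 0.4866 -0.3454  0.014 ]
side 1384 [ 0.4867 -0.3474] [0.1936 0.097 ] 10.37 [ 0.4549 -0.3568  0.0158]
```

View pics/last_side.png

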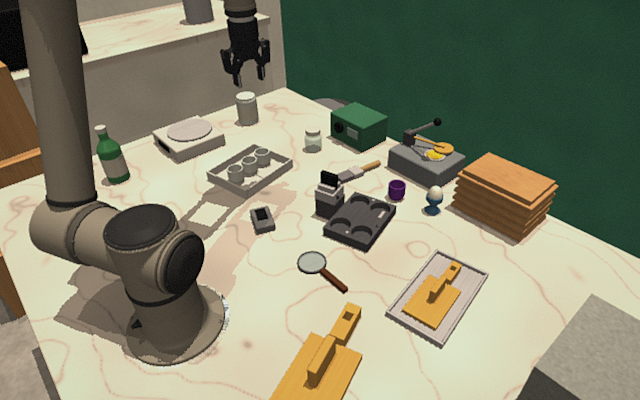

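View pics/w3.png

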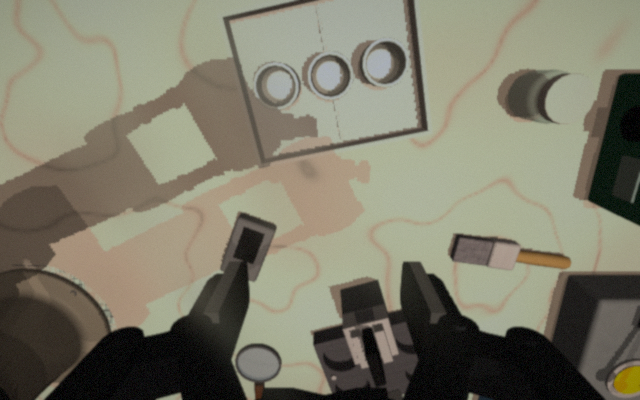

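The side view shows all four pockets empty and the hold-down flat inside the dish at (440,290). The wrist view shows three cups standing in the tray at (277,85), (328,75) and (382,62), with the brush, jar and egg cup where they were. I'm handing in.

```bash
python3 -c "
from h import *
print(r.finish_job())"
```

```text
the job is handed in; nothing more can be done
None
```

The job is done and handed in, with no verdict returned: plunger fully down again, hold-down flat and fin up in the dish, all three metal cups standing in the tray, and egg cup, brush and jar not touched.

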